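Sort the washed container lids from the drying rack into their tins, rim down

ROBOT

A 6-joint arm with a two-finger parallel gripper is mounted at the origin on the work surface. World frame = base frame: x ahead of the robot, y to its left, z up, the work surface at z = 0. Lengths are in m, angles in rad, forces in N, time in s.
With the tool pointing down it reaches from about 0.35 to 0.775 m from the base axis. Payload 5.5 kg.
Tool frame: the origin (TCP) lies midway between the tips of the shut fingers; the grasp point (between the pads) lies 19 mm behind it; z points along the fingers, y is the line along which they close (so a half turn about z gives the same grasp; the last joint's range is limited). The gripper opens to 85 mm and grips with 20 to 120 N. Pads are 22 mm wide; open, the fingers measure 114 mm over their backs; the gripper's body (76 mm by 85 mm) begins 54 mm behind the grasp point. The pads swing forward as they close: fully open they stand 13 mm farther back than shut.
Start: joints at [0.961, 0.313, 0.046, 1.304, 0, 1.431], TCP at [0.26, 0.513, 0.231] pointing down, gripper open.
Joint ranges: [-2.76, 2.76], [-0.86, 1.69], [-1.03, 1.26], [-2.2, 2.34], [-1.47, 1.5], [-3.14, 3.14]. Speed limits (rad/s): [2.57, 2.57, 3.14, 3.14, 3.14, 3.14].

INTERFACE

Orientations are given as a unit quaternion [w, x, y, z].
In Python, from workcell import get_state, read_camera, camera_info, hand_in, recognise gives the robot as it stands.
- The arm moves only by the tool arm_command, never from a script. Its argument "moves" is one flat list of numbers, 7 for each row, row after row: the opening, from -1 (shut) to 1 (fully open), then the shift along the tool's x, y, z in mm, then the turn, a rotation vector about the tool's x, y, z in rad. A call has 1 to 8 rows; each row shifts and turns the commanded pose from where the row before left it, along the tool's axes as they then stand; what a row does not reach is not made up. A row lasts 1/8 s, in which the tool goes at most 62.5 mm and 10.7 degrees, less where a joint would pass 70% of its speed; a pose out of reach is approached as far as the arm can. A call with a gripper value outside its range is refused whole. The fingers move at their own pace and stop on an object; "newtons" is the grip in N (left out, the last holds). Time passes only in rows, so rows that do not move let the fingers close. It gives the time, the measured TCP pose, the force, the opening and the grip force at its end, in the units of the state.
- get_state(): the state, without advancing time (a new reading comes with each control period).
- read_camera(name): name is "scene" or "side" or "wrist"; returns (picture, depth): 384x512x3 uint8, blue, green, red; 384x512 float32, m along the optical axis (not along the pixel's ray), 0 where there is no reading.
- camera_info(name): a dict with "fovy" (degrees; the focal length in pixels is half the picture's height over the tangent of half this angle, whatever the lens; pixels are square), "cx", "cy" (the principal point, pixels), "eye" and "orientation" of the camera in the world; the wrist camera has in their place "tool_from_camera" (4x4, takes a point from camera to tool coordinates, whose origin is the TCP and whose axes are the flange's). Camera axes: x right, y down, z forward; pixel columns grow to the right and rows downward; lengths in m; the calibration is good to about 2 mm. A picture is of the moment at which its call begins: read the wrist's pose just before it. camera_info takes no time and is no camera call.
- hand_in(): hands the job in; it is judged then, once.
Trained networks look in the newest picture that a camera, given by its name, has taken for a name from the list of things; names that differ only in an ending like _2 or _b are one class to them, and where a whole thing is asked for, a point or a joint stands for the part that bears it (a point fixed in the world has none). Each returns a list of dicts, best first, with "confidence" (0 to 1); they miss things now and then, are a little off and sometimes report something else, mostly with a low value. They report only what shows in the picture. A call takes as long as a camera call. They do not tell look-alikes from the thing itself.
- recognise(camera, label): "point" ([column, row] in pixels, amid what is visible of it).
The state is a dict: "clock": time; "joint_pos": joint angles; "qvel": joint speeds; "tau": joint torques, N m; "tcp_pos": TCP position; "orientation": TCP orientation; "wrist_force": force on the tool from outside, world axes, zero at the start; "ft_torque": the same for the moment, N m; "finger_gap": finger opening in m; "grip_force": force on a finger pad.
Only numpy, scipy, OpenCV 4.12 (cv2) and the standard library are available. Lean on these libraries where they do the work, as an engineer would, in place of code of your own. Each camera call takes 0.05 s, during which the arm holds its last target. There are 200 camera calls.

TASK

The washed lids stand on edge in the drying rack: sort them, both square lids into the oblong tin and the round lid into the round tin. Each must lie flat on the bottom of its tin, well inside and not on top of another, with its hollow, rimmed side down; set each one down until you feel it touch and tip it over, do not drop or throw it. Leave the wooden board in its slot and the other things on the counter where they are.

Things in the scene. Friction and masses are not known exactly. Their poses are not given: they have to be found in the camera images.
- square_lid_a: Square green plastic container lid, 96 x 96 mm and 16 mm deep, rim wall 8 mm wide, top 4 mm thick, about 70 g, on edge in the rack. Origin: its middle (half its depth). Own +x points out of the flat closed outer face; the hollow rimmed side looks to -x. Lying rim down, +x points up and the origin is 8 mm above the surface. In the rack z is up, y level, origin 62 mm up, top edge 110 mm.
- square_lid_b: A second square lid, the same in every way; it may face the other way in the rack. Its axes are as for square_lid_a.
- round_lid: Round green plastic container lid, 100 mm in diameter and 16 mm deep, rim wall 8 mm wide, top 4 mm thick, about 70 g, on edge in the rack. Origin: its middle (half its depth). Own +x points out of the flat closed outer face; the hollow rimmed side looks to -x. Lying rim down, +x points up and the origin is 8 mm above the surface. In the rack its origin is 57 mm up, top edge 107 mm.
- board: Small dark wooden serving board, 110 mm wide, 84 mm tall, 16 mm thick, standing in the fourth slot of the rack, to be left there. Origin at its middle, x axis through its thickness.
- rack: Fixed wooden drying rack, 250 mm along its own x, 94 mm along y. Two 14 mm high bars along x carry four slots at x = -93, -31, 31, 93 mm between 8 mm dowels, tops 56 mm above the counter. Things stand in the slots with their faces square to rack x, 2.5 mm play each side. Origin: middle, on the counter.
- oblong_tin: Fixed oblong steel tin, outside 170 mm along its x and 290 mm along its y, 28 mm high, walls and floor 4 mm thick. Origin: centre of its underside, on the counter. Room for two lids side by side along y.
- round_tin: Fixed round steel tin, 194 mm in diameter at the rim, 28 mm high, walls and floor 4 mm thick (inner floor about 178 mm across). Origin: centre of its underside, on the counter.
- bowl: Glass bowl, 110 mm across, 50 mm high. Bystander, to be left alone. Origin: centre of its underside.
- mug: White mug, 80 mm across, 90 mm high. Bystander, to be left alone. Origin: centre of its underside.
- jar: Amber jar with a steel cap, 60 mm across, 100 mm high. Bystander, to be left alone. Origin: centre of its underside.
- spoon: Steel spoon with a wooden handle, 190 mm long, lying flat. Bystander, to be left alone. Origin: centre of its underside.
- phone: Black phone, 150 x 72 x 9 mm, lying flat. Bystander, to be left alone. Origin: centre of its underside.
Things that resemble listed ones, but are neither listed nor needed, are in the scene too. Leave any orange or purple look-alike of the round_lid alone.

How it is judged:
At the end, for the whole second after the job is handed in: Both square lids at rest in the oblong tin (centre within 50 mm of the tin's along its x, 105 mm along its y), the round lid at rest in the round tin (within 50 mm of its centre), each rim down within 0.12 rad, origin under 19 mm above the tin's underside (not stacked) (x of square_lid_a in the frame of oblong_tin between -0.05 and 0.05 m and y of square_lid_a in the frame of oblong_tin between -0.105 and 0.105 m and z of each of square_lid_a, square_lid_b in the frame of oblong_tin below 0.019 m and angle between each of square_lid_a, square_lid_b, round_lid's own x axis and vertical below 0.12 rad and linear speed of each of square_lid_a, square_lid_b, round_lid below 0.03 m/s and angular speed of each of square_lid_a, square_lid_b, round_lid below 0.3 rad/s and x of square_lid_b in the frame of oblong_tin between -0.05 and 0.05 m and y of square_lid_b in the frame of oblong_tin between -0.105 and 0.105 m and horizontal distance between round_lid and round_tin below 0.05 m and z of round_lid in the frame of round_tin below 0.019 m); the robot touches nothing.
It fails at once if a bystander on the counter is moved by more than 30 mm (distance of any of bowl, mug, jar, spoon, phone from where it was at the start of the episode above 0.03 m).
It fails at once if the wooden board is lifted, knocked over or moved by more than 25 mm (distance of board from where it was at the start of the episode above 0.025 m or angle between board's own z axis and vertical above 0.4 rad).
It fails at once if a lid is dropped or thrown: not touched by the fingers it moves faster than 1 m/s (a free fall of some 50 mm) ((linear speed of square_lid_a above 1 m/s and contact force between square_lid_a and the fingers below 0.05 N) or (linear speed of square_lid_b above 1 m/s and contact force between square_lid_b and the fingers below 0.05 N) or (linear speed of round_lid above 1 m/s and contact force between round_lid and the fingers below 0.05 N)).
It also fails if it takes over 72 s, if anything falls off the work surface, if the arm or the gripper's body presses on something with over 40 N, if the wrist force passes 120 N, or if a joint passes its speed limit or range.

## Working session

There is one attempt and no reset: what is moved stays moved. The work goes in short steps, Python scripts to look and compute and a tool call to move; the robot and the scene stay as the last step left them, time stands still between calls to the robot, and variables do not carry over. Pictures are saved under pics/ and viewed, at most 10 in all, crops included, and the job is handed in when it is done.

Besides the shell and the picture viewer there is one more tool, called after "Call:" as name(argument=value, ...), one argument or row to a line, values as JSON. arm_command: Moves the arm, as the interface text tells. Its arguments: {"type":"object","properties":{"moves":{"type":"array"},"newtons":{"type":"number"}},"required":["moves"]}

```bash
mkdir -p pics; cat > h.py <<'E'
import numpy as np, cv2
from workcell import *
from scipy.spatial.transform import Rotation as R
def rot(q): return R.from_quat([q[1],q[2],q[3],q[0]]).as_matrix()
def cloud(cam):
    s=get_state(); im,d=read_camera(cam); i=camera_info(cam)
    f=im.shape[0]/2/np.tan(np.radians(i["fovy"])/2)
    v,u=np.mgrid[:im.shape[0],:im.shape[1]]
    P=np.stack([(u-i["cx"])/f*d,(v-i["cy"])/f*d,d],-1)
    if "eye" in i: W=P@rot(i["orientation"]).T+np.array(i["eye"])
    else:
        T=np.array(i["tool_from_camera"]); W=P@T[:3,:3].T+T[:3,3]
        W=W@rot(s["orientation"]).T+np.array(s["tcp_pos"])
    W[d==0]=np.nan
    return im,W
E
cat > a.py <<'E'
from h import *
print(get_state())
for c in ["scene","side"]:
    im,W=cloud(c); cv2.imwrite(f"pics/{c}0.png",im); np.save(f"{c}0.npy",W)
    print(c,camera_info(c))
    for l in ["square_lid_a","round_lid","board","rack","oblong_tin","round_tin","bowl","mug","jar","spoon","phone"]:
        for r in recognise(c,l):
            p=[int(round(x)) for x in r["point"]]; print(l,p,round(r["confidence"],2),W[p[1],p[0]].round(3))
E
python3 a.py
```

```text
{'clock': 0.0, 'joint_pos': array([9.61384186e-01, 3.14005377e-01, 4.49690564e-02, 1.30361219e+00,
       1.33758102e-05, 1.43116998e+00]), 'qvel': array([ 0.0011137 , -0.00076488,  0.0009622 , -0.00012548,  0.00017512,
       -0.00069077]), 'tau': array([-3.63417385e-04, -4.80623710e+01,  2.98537803e+01,  1.93256722e-02,
       -3.13574037e-04, -5.05881417e-06]), 'tcp_pos': array([0.26001732, 0.51226701, 0.230402  ]), 'orientation': array([-3.45012190e-04,  2.32738733e-01,  9.72538855e-01, -8.59452380e-04]), 'wrist_force': array([ 0.26057928, -0.37103118, -0.12226004]), 'ft_torque': array([ 0.00454978, -0.01055909, -0.0087018 ]), 'grip_force': 0.0, 'finger_gap': 0.08565760977946497}
scene {'fovy': 55.589241040179296, 'cx': 252.86039646886732, 'cy': 188.8707014457326, 'eye': array([ 1.00136966, -0.4813391 ,  0.87058356]), 'orientation': array([-0.28523259,  0.86548056,  0.39254183, -0.1244857 ])}
square_lid_a [272, 166] 0.79 [ 0.555 -0.009  0.095]
square_lid_a [298, 200] 0.56 [ 0.677 -0.028  0.082]
round_lid [286, 183] 0.75 [ 0.612 -0.009  0.075]
round_lid [214, 146] 0.65 [ 0.367 -0.
[... 1036 characters left out ...]
und_lid [156, 198] 0.72 [0.342 0.089 0.043]
rack [227, 198] 0.98 [ 0.53  -0.027  0.032]
oblong_tin [174, 173] 0.65 [0.515 0.285 0.003]
round_tin [287, 241] 0.97 [ 0.546 -0.295  0.007]
round_tin [242, 185] 0.18 [0.613 0.003 0.04 ]
bowl [267, 164] 0.75 [0.827 0.126 0.014]
mug [305, 181] 0.67 [ 0.76  -0.142  0.07 ]
mug [242, 182] 0.4 [0.612 0.001 0.053]
mug [210, 190] 0.24 [ 0.475 -0.015  0.074]
jar [296, 293] 0.67 [ 0.362 -0.519  0.069]
jar [290, 242] 0.53 [ 0.552 -0.301  0.005]
spoon [345, 221] 0.63 [ 0.749 -0.33   0.015]
spoon [289, 242] 0.47 [ 0.547 -0.301  0.007]
phone [219, 161] 0.83 [0.7   0.264 0.01 ]
phone [241, 185] 0.45 [0.617 0.014 0.035]
phone [261, 178] 0.38 [ 0.675 -0.021  0.058]
```

```bash
python3 -c "
import cv2
a=cv2.imread('pics/scene0.png');cv2.imwrite('pics/s0c.png',cv2.resize(a[90:290,160:410],None,fx=3,fy=3,interpolation=2))
a=cv2.imread('pics/side0.png');cv2.imwrite('pics/d0c.png',cv2.resize(a[120:270,120:320],None,fx=4,fy=4,interpolation=2))"
```

```text
(no output)
```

View pics/s0c.png

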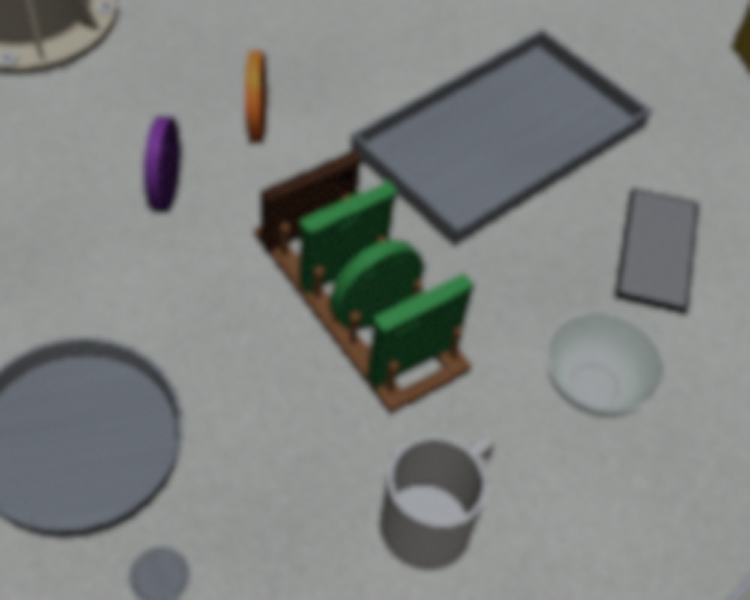

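View pics/d0c.png

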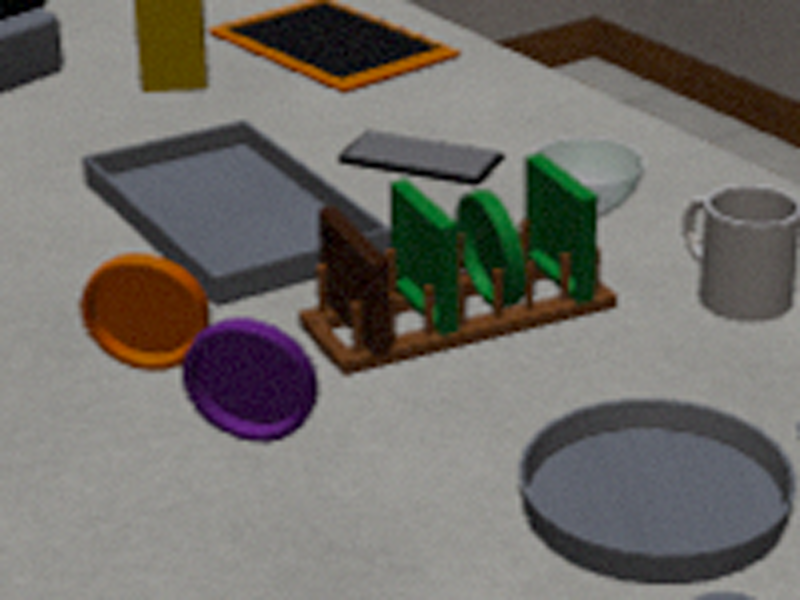

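Three green lids stand in the rack: square (scene crop 348,240 → px 276,170), round (378,285 → 286,185) and square (420,330 → 300,200). The brown board is in the fourth slot, and the orange and purple discs at crop (257,95) and (162,165) are look-alikes to leave alone. The green round lid in the rack is the one meant. Next I measure yaw, which way each lid is hollow, and the tins.

```bash
cat > b.py <<'E'
from h import *
np.set_printoptions(suppress=True,precision=4)
W={c:np.load(f"{c}0.npy") for c in("scene","side")}; I={c:cv2.imread(f"pics/{c}0.png") for c in W}
# green + brown points in rack area
G={}
for c in W:
    hsv=cv2.cvtColor(I[c],cv2.COLOR_BGR2HSV); w=W[c]
    g=(hsv[...,0]>45)&(hsv[...,0]<85)&(hsv[...,1]>120)&(w[...,2]>.02)
    G[c]=w[g]
    G[c]=G[c][(abs(G[c][:,0]-.6)<.2)&(abs(G[c][:,1])<.15)]
    rim=(hsv[...,1]<70)&(w[...,2]>.020)&(w[...,2]<.032)
    p=w[rim]; a=p[(p[:,0]>.3)&(p[:,0]<.68)&(p[:,1]>.10)&(p[:,1]<.5)]
    print(c,"oblong",len(a),cv2.minAreaRect((a[:,:2]*1000).astype(np.float32)))
    a=p[(p[:,0]>.38)&(p[:,0]<.69)&(p[:,1]>-.42)&(p[:,1]<-.16)]
    print(c,"round",len(a),cv2.minEnclosingCircle((a[:,:2]*1000).astype(np.float32)),cv2.fitEllipse((a[:,:2]*1000).astype(np.float32)))
    for b in range(3): pass
# rack yaw: maximise peakiness of projection
best=None
for y in np.radians(np.arange(-30,30,.25)):
    s=0
    for c in G:
        h,_=np.histogram(G[c][:,0]*np.cos(y)+G[c][:,1]*np.sin(y),bins=np.arange(.3,.9,.002)); s+=(h.astype(float)**2).sum()
    if best is None or s>best[0]: best=(s,y)
y=best[1]; print("yaw",np.degrees(y)); np.save("yaw.npy",y)
for c in G:
    q=G[c]@np.array([[np.cos(y),-np.sin(y),0],[np.sin(y),np.cos(y),0],[0,0,1]])
    h,e=np.histogram(q[:,0],bins=np.arange(.5,.76,.003))
    for hi,ei in zip(h,e):
        if hi>4:
            m=(q[:,0]>=ei)&(q[:,0]<ei+.003); k=q[m]
            print(c,round(ei,3),hi,"y",np.percentile(k[:,1],[2,50,98]),"z",np.percentile(k[:,2],[2,50,98]))
E
python3 b.py
```

```text
scene oblong 570 ((520.5137329101562, 275.01220703125), (295.442626953125, 174.6229248046875), 85.4842758178711)
scene round 493 ((527.622314453125, -297.4684143066406), 97.81098937988281) ((528.286865234375, -298.5459899902344), (187.45791625976562, 188.6774139404297), 76.39698791503906)
side oblong 382 ((462.13043212890625, 266.93890380859375), (338.8497314453125, 293.2615966796875), 85.52437591552734)
side round 471 ((529.0409545898438, -295.9041442871094), 99.25714111328125) ((527.9618530273438, -297.7890319824219), (187.53065490722656, 189.03770446777344), 142.6424102783203)
yaw -10.75
scene 0.527 9 y [0.0716 0.0995 0.1241] z [0.1069 0.1081 0.1092]
scene 0.53 18 y [0.0644 0.0861 0.1172] z [0.1065 0.1086 0.1115]
scene 0.533 22 y [0.0637 0.1007 0.1494] z [0.0984 0.109  0.1122]
scene 0.536 34 y [0.0641 0.1048 0.1577] z [0.1015 0.1099 0.112 ]
scene 0.539 35 y [0.0636 0.1045 0.1522] z [0.0349 0.1086 0.1108]
scene 0.542 262 y [0.0639 0.1088 0.1534] z [0.0291 0.0845 0.1111]
scene 0.545 188 y [0.0644 0.0991 0.1444] z [0.0299 0.0705 0.1099]
scene 0.584 12 y [0.0741 0.0966 0.1105] z [0.09
[... 1569 characters left out ...]
de 0.593 33 y [0.0599 0.0976 0.1518] z [0.0215 0.0696 0.1061]
side 0.596 52 y [0.0607 0.1108 0.1558] z [0.0224 0.0637 0.1057]
side 0.599 77 y [0.0607 0.1221 0.1547] z [0.0224 0.0598 0.1008]
side 0.602 45 y [0.062  0.1266 0.1564] z [0.0227 0.0445 0.0818]
side 0.65 5 y [0.0594 0.0643 0.1194] z [0.0275 0.0781 0.1029]
side 0.653 62 y [0.0607 0.0743 0.1499] z [0.0219 0.0837 0.1101]
side 0.656 57 y [0.0617 0.0952 0.1547] z [0.0221 0.0844 0.112 ]
side 0.659 53 y [0.0605 0.0986 0.1553] z [0.0206 0.0722 0.1119]
side 0.662 68 y [0.0621 0.1121 0.1559] z [0.0217 0.0565 0.1111]
side 0.665 133 y [0.0628 0.124  0.155 ] z [0.0225 0.0624 0.1099]
side 0.668 45 y [0.0613 0.1091 0.154 ] z [0.0327 0.067  0.1102]
```

Call:
arm_command(
  moves=[1,0,0,0,0,0,0.16,1,0,0,0,0,0,0.16,1,0,0,-20,0,0,0.16,1,0,0,-20,0,0,0.16,1,0,0,-20,0,0,0.16,1,0,0,-10,0,0,0.16,1,0,0,0,0,0,0.16,1,0,0,0,0,0,0.165],
)

```text
clock: 2.2
tcp_pos: [0.2604, 0.5128, 0.3016]
orientation: [-0.0, 0.771, 0.637, 0.0]
wrist_force: [-0.2, 0.9, -0.3]
finger_gap: 0.0855
grip_force: 0.0
```

Call:
arm_command(
  moves=[1,-30,30,0,0,0,0,1,-32,32,0,0,0,0,1,-32,32,0,0,0,0,1,-32,32,0,0,0,0,1,-32,32,0,0,0,0,1,-32,32,0,0,0,0,1,-32,32,0,0,0,0,1,-32,32,0,0,0,0],
)

```text
clock: 3.2
tcp_pos: [0.4643, 0.2153, 0.3015]
orientation: [0.0, 0.769, 0.639, 0.0]
wrist_force: [0.0, 0.3, 0.3]
finger_gap: 0.0854
grip_force: 0.0
```

Call:
arm_command(
  moves=[0,-32,32,0,0,0,0,0,-32,32,0,0,0,0,0,-32,32,0,0,0,0,0,-32,31,0,0,0,0,0,-32,30,0,0,0,0,0,-30,28,0,0,0,0,0,0,0,0,0,0,0,0,0,0,0,0,0,0],
)

```text
clock: 4.2
tcp_pos: [0.6104, -0.0039, 0.3011]
orientation: [-0.0, 0.769, 0.639, -0.0]
wrist_force: [-0.7, 0.4, -0.6]
finger_gap: 0.0428
grip_force: 0.0
```

```bash
cat > c.py <<'E'
from h import *
np.set_printoptions(suppress=True,precision=4)
im,w=cloud("wrist"); cv2.imwrite("pics/w1.png",im); np.save("w1.npy",w)
s=get_state(); M=rot(s["orientation"]); print("tool x,y az",np.degrees(np.arctan2(M[1,0],M[0,0])),np.degrees(np.arctan2(M[1,1],M[0,1])))
hsv=cv2.cvtColor(im,cv2.COLOR_BGR2HSV)
g=((hsv[...,0]>45)&(hsv[...,0]<85)&(hsv[...,1]>120)).astype(np.uint8)
for n,(a,b) in {"sq":(.104,.116),"rd":(.08,.112)}.items():
    m=(g&(w[...,2]>a)&(w[...,2]<b)).astype(np.uint8)
    k,l,st,_=cv2.connectedComponentsWithStats(m)
    for i in range(1,k):
        if st[i,4]<80: continue
        p=w[l==i]; r=cv2.minAreaRect((p[:,:2]*1000).astype(np.float32)); print(n,st[i],p.mean(0),r)
y=np.load("yaw.npy")
# facing: plane residual centre vs border per lid, from scene & side
for c,sg in(("scene",1),("side",-1)):
    W=np.load(c+"0.npy"); I=cv2.cvtColor(cv2.imread(f"pics/{c}0.png"),cv2.COLOR_BGR2HSV)
    p=W[(I[...,0]>45)&(I[...,0]<85)&(I[...,1]>120)]
    p=p@np.array([[np.cos(y),-np.sin(y),0],[np.sin(y),np.cos(y),0],[0,0,1]])
    for X0 in(.537,.599,.661):
        q=p[(abs(p[:,0]-X0)<.02)&(p[:,2]>.03)&(p[:,2]<.103)]
        ctr=q[(abs(q[:,1]-.109)<.025)&(abs(q[:,2]-.07)<.018)]
        print(c,X0,"centre",np.median(ctr[:,0]),len(ctr),"extreme",np.percentile(sg*q[:,0],95)*sg)
E
python3 c.py
```

```text
tool x,y az 79.48815671261502 -10.511834785699076
sq [ 182  121   20   92 1233] [0.5496 0.0078 0.1087] ((549.6555786132812, 10.519561767578125), (95.63098907470703, 15.707879066467285), 79.73417663574219)
sq [237 163  15  20 142] [ 0.6025 -0.0056  0.1048] ((602.4224243164062, -4.449474334716797), (20.519243240356445, 14.656882286071777), 79.45101928710938)
rd [ 182  120   23   93 1555] [0.5514 0.0093 0.1053] ((549.9232788085938, 10.483715057373047), (95.68415069580078, 16.110206604003906), 79.62609100341797)
rd [237 126  17  77 986] [0.6047 0.0041 0.0981] ((603.5922241210938, -0.7296714782714844), (84.53852081298828, 16.722530364990234), 77.10118103027344)
scene 0.537 centre 0.5452074558274347 114 extreme 0.5464035691281185
scene 0.599 centre 0.6028008009487662 122 extreme 0.6056369280559393
scene 0.661 centre 0.6691178440477079 106 extreme 0.6702360036507256
side 0.537 centre 0.5423061750054973 49 extreme 0.5251044734168103
side 0.599 centre 0.6001768992532427 34 extreme 0.5861211507196759
side 0.661 centre 0.6666358396906328 59 extreme 0.6537392989155337
```

View pics/w1.png

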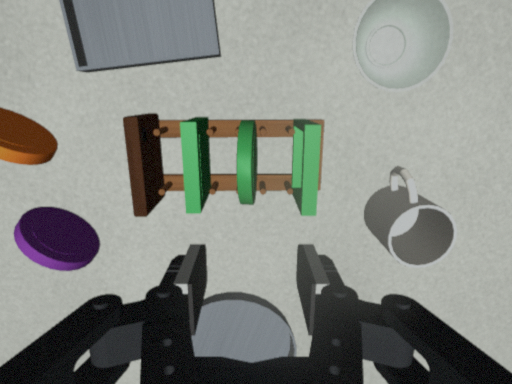

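All three lids are hollow toward -X: from the side camera the centres sit 12–17 mm deep, and from the scene camera they are flat. The wrist picture shows lids A at (196,165), round at (247,160) and B at (310,168). Next I get B's exact position.

```bash
python3 - <<'E'
from h import *
w=np.load("w1.npy");im=cv2.imread("pics/w1.png");hsv=cv2.cvtColor(im,cv2.COLOR_BGR2HSV)
u=np.arange(512)[None,:]
g=(hsv[...,0]>45)&(hsv[...,0]<85)&(hsv[...,1]>120)&(u>285)&(u<330)
print(np.nanpercentile(w[g][:,2],[5,50,95]))
for t in(.09,.1,.104):
    p=w[g&(w[...,2]>t)]; print(t,len(p),cv2.minAreaRect((p[:,:2]*1000).astype(np.float32)),np.median(p,0))
E
```

```text
[0.0463719  0.3840184  0.38744777]
0.09 6 ((653.0953979492188, -11.982002258300781), (17.71942901611328, 66.44523620605469), 35.29153823852539) [0.62844427 0.00913129 0.38559512]
0.1 6 ((653.0953979492188, -11.982002258300781), (17.71942901611328, 66.44523620605469), 35.29153823852539) [0.62844427 0.00913129 0.38559512]
0.104 6 ((653.0953979492188, -11.982002258300781), (17.71942901611328, 66.44523620605469), 35.29153823852539) [0.62844427 0.00913129 0.38559512]
```

```bash
python3 - <<'E'
from h import *
im=cv2.imread("pics/w1.png");hsv=cv2.cvtColor(im,cv2.COLOR_BGR2HSV)
i=camera_info("wrist");s=get_state();T=np.array(i["tool_from_camera"]);M=rot(s["orientation"])
f=192/np.tan(np.radians(i["fovy"])/2)
def z(p,h):
    d=np.c_[(p[:,0]-i["cx"])/f,(p[:,1]-i["cy"])/f,np.ones(len(p))]@T[:3,:3].T@M.T
    o=M@T[:3,3]+s["tcp_pos"]; return (o+d*((h-o[2])/d[:,2])[:,None])
for n,a,b in(("A",182,212),("B",290,325)):
    g=((hsv[...,0]>45)&(hsv[...,0]<85)&(hsv[...,1]>120)); V=hsv[...,2]
    g[:,:a]=0; g[:,b:]=0; print(n,"V",np.percentile(V[g],[10,50,90]))
    g&=V>120
    v,u=np.nonzero(g); q=z(np.c_[u,v].astype(float),.11); print(len(q),u.min(),u.max(),v.min(),v.max(),cv2.minAreaRect((q[:,:2]*1000).astype(np.float32)))
E
```

```text
A V [ 37. 170. 180.]
1144 182 200 122 212 ((549.61328125, 10.99820327758789), (94.13738250732422, 14.984911918640137), 79.7912368774414)
B V [ 16.6  24.  170.4]
3 296 309 172 199 ((665.2991943359375, -26.125160217285156), (10.640936851501465, 32.73088073730469), 16.603899002075195)
```

```bash
python3 - <<'E'
from h import *
im=cv2.imread("pics/w1.png");hsv=cv2.cvtColor(im,cv2.COLOR_BGR2HSV);w=np.load("w1.npy")
print(hsv[168,292:324:3].tolist()); print(hsv[150,186:204:4].tolist()); print(w[168,292:324:3].round(3).tolist())
g=(hsv[...,0]>45)&(hsv[...,0]<88)&(hsv[...,1]>90)&(hsv[...,2]>140)
g[:,:285]=0;g[:,330:]=0
p=w[g&(w[...,2]>.1)];p=p[p[:,2]<.12]; print(len(p))
if len(p)>9: print(cv2.minAreaRect((p[:,:2]*1000).astype(np.float32)))
E
```

```text
[[64, 72, 139], [66, 114, 174], [66, 115, 173], [66, 115, 157], [66, 116, 169], [66, 116, 173], [65, 113, 172], [66, 114, 172], [66, 113, 171], [24, 90, 130], [43, 13, 177]]
[[67, 125, 179], [67, 122, 180], [67, 123, 182], [67, 157, 70], [63, 128, 42]]
[[0.66, -0.029, 0.016], [0.664, -0.029, 0.019], [0.667, -0.029, 0.022], [0.671, -0.03, 0.019], [0.664, -0.01, 0.108], [0.667, -0.01, 0.11], [0.67, -0.011, 0.109], [0.673, -0.012, 0.11], [0.676, -0.012, 0.109], [0.696, -0.037, 0.011], [0.702, -0.04, -0.001]]
1320
((670.4784545898438, -14.98281478881836), (94.50517272949219, 15.997556686401367), 79.57618713378906)
```

Call:
arm_command(
  moves=[0,1,30,0,0,0,0,0,0,31,0,0,0,0,0,0,0,45,0,0,0,0,0,0,45,0,0,0,0,0,0,45,0,0,0,0,0,0,45,0,0,0,0,0,0,38,0,0,0,0,0,0,0,0,0,0],
)

```text
clock: 5.25
tcp_pos: [0.6676, -0.0124, 0.0803]
orientation: [-0.003, 0.768, 0.64, -0.002]
wrist_force: [-0.0, -0.2, -0.3]
finger_gap: 0.043
grip_force: 0.0
```

Call:
arm_command(
  moves=[-0.6,0,0,0,0,0,0,-0.8,0,0,0,0,0,0,-1,0,0,0,0,0,0,-1,0,0,0,0,0,0,-1,0,0,0,0,0,0],
  newtons=40,
)

```text
clock: 5.88
tcp_pos: [0.6726, -0.0141, 0.0861]
orientation: [0.001, 0.769, 0.639, 0.002]
wrist_force: [0.2, 1.4, 6.7]
finger_gap: 0.0154
grip_force: 40.3
```

Call:
arm_command(
  moves=[-1,0,0,-20,0,0,0,-1,0,0,-40,0,0,0,-1,0,0,-40,0,0,0,-1,0,0,-30,0,0,0,-1,0,0,0,0,0,-0.105,-1,43,-16,0,0,0,0,-1,43,-16,0,0,0,0,-1,43,-16,0,0,0,0],
)

```text
clock: 6.88
tcp_pos: [0.6329, 0.119, 0.214]
orientation: [0.0, 0.735, 0.678, 0.0]
wrist_force: [-0.4, 0.3, -0.8]
finger_gap: 0.015
grip_force: 39.5
```

Call:
arm_command(
  moves=[-1,43,-16,0,0,0,0,-1,43,-16,0,0,0,0,-1,43,-16,0,0,0,0,-1,43,-16,0,0,0,0,-1,43,-16,0,0,0,0,-1,0,0,40,0,0,0,-1,0,0,40,0,0,0,-1,0,0,0,0,0,0],
)

```text
clock: 7.88
tcp_pos: [0.5679, 0.3378, 0.1302]
orientation: [-0.001, 0.734, 0.679, -0.003]
wrist_force: [-0.3, 0.4, 0.3]
finger_gap: 0.0151
grip_force: 39.5
```

Call:
arm_command(
  moves=[-1,0,0,25,0,0,0,-1,0,0,18,0,0,0,-1,0,0,4,0,0,0,-1,0,0,3,0,0,0,-1,0,0,2,0,0,0],
)

```text
clock: 8.5
tcp_pos: [0.5713, 0.339, 0.0827]
orientation: [0.0, 0.735, 0.679, 0.001]
wrist_force: [0.1, 0.2, -1.2]
finger_gap: 0.0151
grip_force: 39.5
```

```bash
python3 - <<'E'
from h import *
im,W=cloud("scene"); cv2.imwrite("pics/s2.png",cv2.resize(im[60:230,230:430],None,fx=3.5,fy=3.5,interpolation=2))
s=get_state();print(s["tcp_pos"],s["wrist_force"])
E
```

```text
[0.57097237 0.33893831 0.0821565 ] [-0.71160742  0.39483536 -0.72028917]
```

View pics/s2.png

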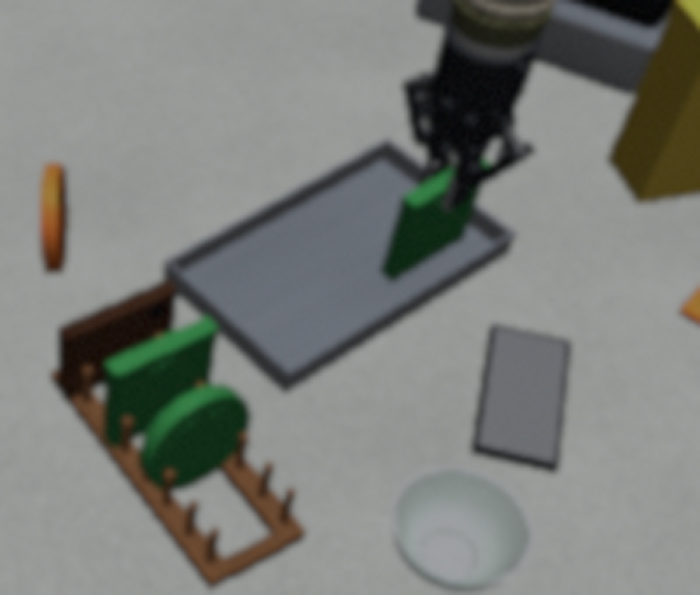

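The lid hangs square over the far-left part of the oblong tin, at crop (430,230), near the +x wall as planned. I lower it the last millimetres until it touches.

Call:
arm_command(
  moves=[-1,0,0,3,0,0,0,-1,0,0,2,0,0,0,-1,0,0,1,0,0,0,-1,0,0,1,0,0,0],
)

```text
clock: 9.05
tcp_pos: [0.571, 0.3389, 0.0761]
orientation: [0.0, 0.734, 0.679, 0.001]
wrist_force: [-1.9, -2.1, 11.3]
finger_gap: 0.0152
grip_force: 40.5
```

Call:
arm_command(
  moves=[-1,0,-7.2,-1.4,-0.1,0,0,-1,0,-7.2,-0.4,-0.1,0,0,-1,0,-7.2,-0.4,-0.1,0,0,-1,0,-7.2,-0.4,-0.1,0,0,-1,0,-7.2,-0.4,-0.1,0,0,-1,0,-7.2,-0.4,-0.1,0,0,-1,0,-7.2,-0.4,-0.1,0,0,-1,0,-7.2,-0.4,-0.1,0,0],
)

```text
clock: 10.05
tcp_pos: [0.5174, 0.344, 0.0616]
orientation: [0.287, 0.676, 0.624, 0.267]
wrist_force: [0.8, 0.0, 0.2]
finger_gap: 0.0151
grip_force: 40.0
```

Call:
arm_command(
  moves=[-1,0,-7.2,-0.4,-0.1,0,0,-1,0,-7.2,-0.4,-0.1,0,0,-1,0,0,0,0,0,0],
)

```text
clock: 10.42
tcp_pos: [0.5059, 0.3443, 0.0489]
orientation: [0.353, 0.644, 0.595, 0.326]
wrist_force: [-5.9, -0.5, 10.3]
finger_gap: 0.0152
grip_force: 45.4
```

Call:
arm_command(
  moves=[-0.5,0,0,0,0,0,0,-0.3,0,0,0,0,0,0,-0.3,0,0,0,0,0,0,-0.3,0,0,-15,0,0,0,-0.3,0,0,-20,0,0,0,-0.3,0,0,-30,0,0,0,-0.3,0,0,-40,0,0,0,-0.3,0,0,-40,0,0,0],
)

```text
clock: 11.42
tcp_pos: [0.3836, 0.3528, 0.1281]
orientation: [0.352, 0.645, 0.595, 0.325]
wrist_force: [0.5, 0.3, -0.4]
finger_gap: 0.03
grip_force: 0.0
```

```bash
cat > d.py <<'E'
from h import *
import sys
np.set_printoptions(suppress=True,precision=4)
C=np.array([.5205,.275]);t=np.radians(-4.5);U=np.array([[np.cos(t),-np.sin(t)],[np.sin(t),np.cos(t)]])
for c in("scene","side"):
    im,w=cloud(c); hsv=cv2.cvtColor(im,cv2.COLOR_BGR2HSV)
    g=((hsv[...,0]>45)&(hsv[...,0]<85)&(hsv[...,1]>90)&(w[...,2]<.06)&((w[...,1]>.12)|(w[...,1]<-.15))&(w[...,0]>.3)).astype(np.uint8)
    k,l,st,_=cv2.connectedComponentsWithStats(g)
    for i in range(1,k):
        if st[i,4]<100: continue
        p=w[l==i]; r=cv2.minAreaRect((p[:,:2]*1000).astype(np.float32)); m=np.array(r[0])/1000
        print(c,st[i],r,"z",np.percentile(p[:,2],[5,50,95]),"intin",(m-C)@U)
    cv2.imwrite(f"pics/{sys.argv[1]}_{c}.png",im)
s=get_state();print(s["clock"],s["tcp_pos"],s["orientation"],s["joint_pos"])
E
python3 d.py p1
```

```text
scene [320 109  38  28 622] ((514.952880859375, 340.5063171386719), (98.16899871826172, 96.53629302978516), 86.96316528320312) z [0.0124 0.0195 0.0225] intin [-0.0107  0.0649]
side [150 157  34  18 402] ((521.8563842773438, 354.3958435058594), (133.16358947753906, 112.27974700927734), 84.43272399902344) z [0.0061 0.0194 0.0226] intin [-0.0049  0.0793]
11.525 [0.3829 0.3543 0.1296] [0.3514 0.6436 0.5961 0.3269] [ 1.0298  0.1391 -0.9629 -0.1435 -0.8513  2.3926]
```

Square lid B lies flat (top at z 19.5 mm) at tin (-11, +65) mm. Next is lid A.

Call:
arm_command(
  moves=[0,0,20,0,0.1,0,0,0,0,20,0,0.13,0,0,0,0,20,0,0.13,0,0,0,0,20,0,0.13,0,0,0,0,20,0,0.13,0,0,0,0,20,0,0.13,0,0,0,0,20,0,0.13,0,0,0,0,0,0,0.12,0,0.103],
)

```text
clock: 12.52
tcp_pos: [0.496, 0.3445, 0.2082]
orientation: [-0.003, 0.77, 0.638, 0.002]
wrist_force: [-0.9, 0.7, -1.3]
finger_gap: 0.0427
grip_force: 0.0
```

```bash
cat > e.py <<'E'
from h import *
import sys
x,y,z,az,tilt=map(float,sys.argv[1:]) # deg; prints shift in target tool axes (mm) and turn
s=get_state();a=np.radians(az)
T=np.c_[[-np.sin(a),np.cos(a),0],[np.cos(a),np.sin(a),0],[0,0,-1]]@R.from_rotvec([-tilt,0,0]).as_matrix()
M=rot(s["orientation"])
print("turn",R.from_matrix(M.T@T).as_rotvec().round(3),"then shift",((np.array([x,y,z])-s["tcp_pos"])@T*1000).round(1),s["tcp_pos"].round(4),s["joint_pos"].round(2),s["clock"])
E
python3 e.py .5497 .0105 .235 -10.4 0
```

```text
turn [-0.002 -0.008 -0.005] then shift [-318.8  113.2  -26.8] [0.496  0.3445 0.2082] [0.47 0.37 0.08 1.27 0.01 2.23] 12.525
```

Call:
arm_command(
  moves=[0,-40,14,0,0,0,0,0,-40,14,0,0,0,0,0,-40,14,0,0,0,0,0,-40,14,0,0,0,0,0,-40,14,0,0,0,0,0,-40,14,0,0,0,0,0,-40,14,0,0,0,0,0,-38,14,0,0,0,0],
)

```text
clock: 13.52
tcp_pos: [0.5465, 0.0101, 0.2053]
orientation: [-0.002, 0.769, 0.64, 0.002]
wrist_force: [0.7, 0.5, 0.2]
finger_gap: 0.0426
grip_force: 0.0
```

Call:
arm_command(
  moves=[0,0,0,0,0,0,0,0,0,0,0,0,0,0],
)

```text
clock: 13.78
tcp_pos: [0.5462, 0.0118, 0.2053]
orientation: [-0.002, 0.769, 0.64, 0.002]
wrist_force: [0.3, 0.6, -0.4]
finger_gap: 0.0426
grip_force: 0.0
```

```bash
python3 e.py .5497 .0105 .083 -10.4 0
```

```text
turn [-0.001 -0.007 -0.001] then shift [ -0.6   3.7 122.3] [0.5462 0.0118 0.2053] [-0.13  0.27 -0.08  1.22  0.01  1.62] 13.775
```

Call:
arm_command(
  moves=[0,-1,4,20,0,-0.007,0,0,0,0,40,0,0,0,0,0,0,40,0,0,0,0,0,0,21,0,0,0,-0.6,0,0,0,0,0,0,-0.8,0,0,0,0,0,0,-1,0,0,0,0,0,0,-1,0,0,0,0,0,0],
)

```text
clock: 14.78
tcp_pos: [0.5508, 0.0102, 0.0855]
orientation: [0.001, 0.768, 0.64, 0.0]
wrist_force: [0.1, 0.7, -1.2]
finger_gap: 0.015
grip_force: 41.1
```

Call:
arm_command(
  moves=[-1,0,0,0,0,0,0,-1,0,0,0,0,0,0],
)

```text
clock: 15.02
tcp_pos: [0.5503, 0.0101, 0.0847]
orientation: [0.0, 0.768, 0.64, -0.0]
wrist_force: [0.5, -0.5, -1.3]
finger_gap: 0.0153
grip_force: 41.1
```

```bash
python3 e.py .561 .2036 .215 -4.5 0
```

```text
turn [-0.     0.001 -0.103] then shift [ 193.8   -4.5 -130.3] [0.5503 0.0101 0.0847] [-0.13  0.35 -0.27  0.95 -0.    1.63] 15.025
```

Call:
arm_command(
  moves=[-1,0,0,-20,0,0,0,-1,0,0,-40,0,0,0,-1,0,0,-40,0,0,0,-1,0,0,-30,0,0,0,-1,38,-1,0,0,0,-0.103,-1,39,-1,0,0,0,0,-1,39,-1,0,0,0,0,-1,39,-1,0,0,0,0],
)

```text
clock: 16.02
tcp_pos: [0.5623, 0.1658, 0.2144]
orientation: [0.0, 0.735, 0.679, -0.0]
wrist_force: [1.3, 0.6, -0.7]
finger_gap: 0.0155
grip_force: 41.2
```

Call:
arm_command(
  moves=[-1,39,-1,0,0,0,0,-1,0,0,40,0,0,0,-1,0,0,40,0,0,0,-1,0,0,25,0,0,0,-1,0,0,18,0,0,0,-1,0,0,5,0,0,0,-1,0,0,2,0,0,0,-1,0,0,0,0,0,0],
)

```text
clock: 17.02
tcp_pos: [0.5649, 0.2036, 0.0852]
orientation: [0.0, 0.734, 0.679, 0.0]
wrist_force: [-0.6, -0.1, -0.5]
finger_gap: 0.0151
grip_force: 41.2
```

```bash
python3 e.py .561 .2036 .0747 -4.5 0
```

```text
turn [ 0.001  0.    -0.   ] then shift [-0.3 -3.9 10.5] [0.5649 0.2036 0.0852] [ 0.21  0.44 -0.14  0.99 -0.    1.86] 17.025
```

Call:
arm_command(
  moves=[-1,0,0,4,0,0,0,-1,0,0,3,0,0,0,-1,0,0,2,0,0,0,-1,0,0,1.5,0,0,0,-1,0,0,0.5,0,0,0],
)

```text
clock: 17.65
tcp_pos: [0.5648, 0.2036, 0.0747]
orientation: [0.001, 0.734, 0.679, 0.0]
wrist_force: [-2.1, -1.1, 9.3]
finger_gap: 0.015
grip_force: 41.5
```

Contact felt (9 N). Tilting it over its lower rim edge.

Call:
arm_command(
  moves=[-1,0,-7.2,-1.4,-0.1,0,0,-1,0,-7.2,-0.4,-0.1,0,0,-1,0,-7.2,-0.4,-0.1,0,0,-1,0,-7.2,-0.4,-0.1,0,0,-1,0,-7.2,-0.4,-0.1,0,0,-1,0,-7.2,-0.4,-0.1,0,0,-1,0,-7.2,-0.4,-0.1,0,0,-1,0,-7.2,-0.4,-0.1,0,0],
)

```text
clock: 18.65
tcp_pos: [0.52, 0.2168, 0.0652]
orientation: [0.286, 0.679, 0.625, 0.257]
wrist_force: [-13.9, -1.2, -17.6]
finger_gap: 0.0153
grip_force: 40.4
```

Call:
arm_command(
  moves=[-1,0,-7.2,-0.4,-0.1,0,0,-1,0,-7.2,-0.4,-0.1,0,0,-1,0,0,0,0,0,0],
)

```text
clock: 19.02
tcp_pos: [0.5396, 0.2547, 0.0711]
orientation: [0.348, 0.66, 0.599, 0.291]
wrist_force: [-0.0, -0.1, -1.9]
finger_gap: 0.0155
grip_force: 40.3
```

Call:
arm_command(
  moves=[-0.5,0,0,0,0,0,0,-0.3,0,0,0,0,0,0,-0.3,0,0,0,0,0,0,-0.3,0,0,-15,0,0,0,-0.3,0,0,-20,0,0,0,-0.3,0,0,-30,0,0,0,-0.3,0,0,-40,0,0,0],
)

```text
clock: 19.9
tcp_pos: [0.458, 0.2677, 0.1365]
orientation: [0.349, 0.662, 0.597, 0.289]
wrist_force: [-0.3, 0.5, -0.0]
finger_gap: 0.0296
grip_force: 0.0
```

```bash
python3 d.py p2
```

```text
scene [ 304  109   54   45 1267] ((525.256591796875, 290.9300231933594), (196.66757202148438, 121.3920669555664), 87.19377899169922) z [0.0164 0.0226 0.0349] intin [0.0035 0.0163]
side [150 157  49  26 786] ((535.6159057617188, 300.8687744140625), (143.49818420410156, 219.03529357910156), 7.146346092224121) z [0.008  0.0219 0.0348] intin [0.013 0.027]
20.0 [0.4572 0.2689 0.1382] [0.3482 0.6614 0.5973 0.2908] [ 0.733   0.0451 -1.0185 -0.216  -0.6686  2.1443]
```

```bash
python3 -c "
import cv2
a=cv2.imread('pics/p2_scene.png')[70:190,270:400];cv2.imwrite('pics/p2c.png',cv2.resize(a,None,fx=5,fy=5,interpolation=2))"
```

```text
(no output)
```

View pics/p2c.png

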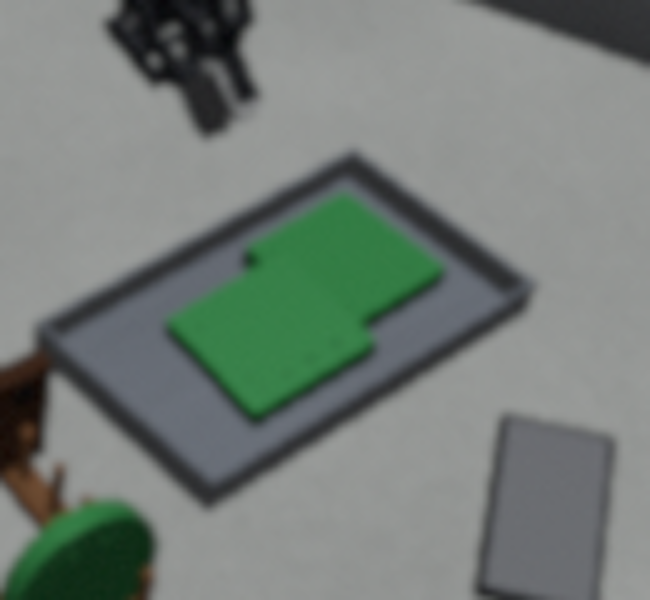

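```bash
cat > f.py <<'E'
from h import *
np.set_printoptions(suppress=True,precision=4,linewidth=160)
C=np.array([.5205,.275]);t=np.radians(-4.5);U=np.array([[np.cos(t),-np.sin(t)],[np.sin(t),np.cos(t)]])
im,w=cloud("scene"); hsv=cv2.cvtColor(im,cv2.COLOR_BGR2HSV)
g=(hsv[...,0]>45)&(hsv[...,0]<85)&(hsv[...,1]>90)&(hsv[...,2]>100)&(w[...,2]<.06)&(w[...,1]>.12)
p=w[g]; q=(p[:,:2]-C)@U*1000; z=p[:,2]*1000
for y in range(-110,120,10):
    m=(q[:,1]>=y)&(q[:,1]<y+10)
    if m.sum()>5:
        a=[ (round(float(np.median(z[m&(q[:,0]>=x)&(q[:,0]<x+20)])),1) if (m&(q[:,0]>=x)&(q[:,0]<x+20)).sum()>2 else None) for x in range(-80,80,20)]
        print(y,np.percentile(q[m,0],[2,98]).round(0),a)
E
python3 f.py
```

```text
-80 [-22.  54.] [None, None, None, 19.9, 21.2, 20.6, 21.0, None]
-70 [-35.  56.] [None, None, 21.3, 21.2, 21.7, 22.3, 22.0, None]
-60 [-33.  56.] [None, None, 23.5, 23.4, 24.5, 23.6, 23.6, None]
-50 [-34.  57.] [None, None, 24.9, 25.3, 26.0, 26.3, 25.7, None]
-40 [-31.  58.] [None, None, 27.4, 27.2, 27.7, 27.3, 27.3, None]
-30 [-32.  60.] [None, None, 28.9, 29.0, 28.8, 29.0, 29.1, None]
-20 [-30.  59.] [None, None, 31.0, 30.3, 30.5, 30.0, 30.2, None]
-10 [-30.  61.] [None, None, 31.3, 30.7, 32.5, 32.2, 32.2, 31.4]
0 [-29.  62.] [None, None, 34.9, 35.1, 33.8, 34.6, 34.3, 34.6]
10 [-31.  56.] [None, None, 34.4, 35.1, 35.1, 35.1, 34.3, None]
20 [-57.  -8.] [None, 19.7, 35.4, 36.2, None, None, None, None]
30 [-55.  35.] [None, 19.5, 21.0, 20.0, 19.9, 19.1, None, None]
40 [-52.  32.] [None, 19.6, 19.8, 21.1, 19.8, 19.3, None, None]
50 [-57.  35.] [None, 20.4, 20.0, 20.0, 19.6, 20.1, None, None]
60 [-54.  33.] [None, 18.8, 20.7, 19.7, 19.5, 20.5, None, None]
70 [-57.  35.] [None, 19.0, 20.4, 20.3, 20.4, 20.1, None, None]
80 [-56.  33.] [None, 20.0, 19.8, 20.1, 20.2, 18.4, None, None]
90 [-54.  32.] [None, 19.8, 20.1, 20.0, 19.9, 20.0, None, None]
100 [-57.  33.] [None, 19.0, 19.0, 19.9, 20.4, 19.7, None, None]
110 [-44.  27.] [None, None, 18.6, 18.9, 19.8, None, None, None]
```

Lid A's +y edge rests on B's edge because joint 3 hit its limit during the tilt and dragged it about 50 mm. Its raised edge is at tin y≈+22, and 36 mm high. I'll push that edge toward -y with shut fingertips just above B until it drops off.

Call:
arm_command(
  moves=[-1,0,15,0,0.1,0,0,-1,0,15,0,0.13,0,0,-1,0,15,0,0.13,0,0,-1,0,15,0,0.13,0,0,-1,0,15,0,0.13,0,0,-1,0,15,0,0.13,0,0,-1,0,15,0,0.13,0,0,-1,0,0,0,0.12,0,0],
)

```text
clock: 21.05
tcp_pos: [0.546, 0.2591, 0.1905]
orientation: [-0.013, 0.749, 0.662, -0.033]
wrist_force: [0.3, 0.4, -0.2]
finger_gap: -0.0001
grip_force: 0.0
```

```bash
python3 e.py .5384 .3237 .025 -4.5 0
```

```text
turn [-0.063  0.03  -0.044] then shift [ 63.8 -12.6 165.5] [0.546  0.2591 0.1905] [ 0.31  0.44  0.14  1.33 -0.    2.01] 21.05
```

Call:
arm_command(
  moves=[-1,0,0,0,-0.063,0.03,-0.044,-1,32,-6,0,0,0,0,-1,32,-6,0,0,0,0,-1,0,0,40,0,0,0,-1,0,0,40,0,0,0,-1,0,0,40,0,0,0,-1,0,0,25,0,0,0,-1,0,0,0,0,0,0],
)

```text
clock: 22.05
tcp_pos: [0.5352, 0.3229, 0.0425]
orientation: [0.0, 0.734, 0.679, -0.003]
wrist_force: [-0.5, -0.6, -0.2]
finger_gap: -0.0005
grip_force: 0.0
```

```bash
python3 e.py .5384 .3237 .025 -4.5 0
```

```text
turn [-0.003  0.004  0.001] then shift [ 1.1  3.1 17.5] [0.5352 0.3229 0.0425] [ 0.42  0.52 -0.11  0.94 -0.    2.06] 22.05
```

Call:
arm_command(
  moves=[-1,0,0,10,0,0,0,-1,0,0,7,0,0,0,-1,-10,0,0,0,0,0,-1,-10,0,0,0,0,0,-1,-6,0,0,0,0,0,-1,-6,0,0,0,0,0,-1,-6,0,0,0,0,0,-1,0,0,0,0,0,0],
)

```text
clock: 23.05
tcp_pos: [0.5335, 0.2861, 0.0291]
orientation: [0.001, 0.734, 0.679, -0.0]
wrist_force: [0.1, 0.1, -0.0]
finger_gap: -0.0
grip_force: 0.0
```

```bash
python3 f.py
```

```text
-90 [-13.  52.] [None, None, None, 19.6, 20.4, 20.4, 19.3, None]
-80 [-33.  53.] [None, None, 19.2, 20.1, 20.2, 19.5, 19.7, None]
-70 [-34.  57.] [None, None, 19.8, 20.2, 19.5, 20.0, 20.0, None]
-60 [-31.  55.] [None, None, 20.2, 19.7, 20.0, 20.1, 20.1, None]
-50 [-30.  58.] [None, None, 20.3, 19.9, 20.4, 20.2, 20.0, None]
-40 [-28.  58.] [None, None, 20.0, 20.0, 18.9, 21.4, 18.9, None]
-30 [-32.  58.] [None, None, 18.1, 19.3, 20.2, 19.3, 19.7, None]
-20 [-31.  60.] [None, None, 19.7, 19.7, 20.8, 20.0, 20.1, None]
-10 [-27.  59.] [None, None, 20.4, 19.8, 19.6, 19.4, 19.1, None]
0 [-26.  60.] [None, None, 19.9, 19.4, 19.2, 19.5, 19.7, None]
10 [-46.  31.] [None, None, 18.3, 17.8, None, None, None, None]
20 [-57.  33.] [None, 19.7, 20.0, None, 18.6, 19.2, None, None]
30 [-56.  35.] [None, 20.9, 20.7, None, 19.3, 19.6, None, None]
40 [-55.  34.] [None, 18.5, 18.7, None, 19.6, 19.8, None, None]
50 [11. 36.] [None, None, None, None, 18.9, 20.6, None, None]
60 [14. 33.] [None, None, None, None, 19.2, 19.3, None, None]
70 [17. 35.] [None, None, None, None, 20.9, 20.4, None, None]
80 [-10.  34.] [None, None, None, None, 19.0, 19.5, None, None]
90 [-16.  34.] [None, None, None, 19.9, 19.9, 20.5, None, None]
100 [17. 35.] [None, None, None, None, 17.8, 19.4, None, None]
```

Both square lids are now flat: A at tin (14,-36) and B at (-11,65), tops at 20 mm. Now the round lid.

Call:
arm_command(
  moves=[-1,0,0,-30,0,0,0,-1,0,0,-50,0,0,0,-1,0,0,-50,0,0,0,-1,0,0,-40,0,0,0.103,0.3,-40,13,0,0,0,0,0.3,-40,13,0,0,0,0,0.3,-40,13,0,0,0,0,0.3,-40,13,0,0,0,0],
)

```text
clock: 24.1
tcp_pos: [0.556, 0.1193, 0.1995]
orientation: [0.001, 0.767, 0.641, 0.0]
wrist_force: [0.5, 0.1, -0.0]
finger_gap: 0.0557
grip_force: 0.0
```

Call:
arm_command(
  moves=[0.3,-40,13,0,0,0,0,0.3,-40,13,0,0,0,0,0.3,0,0,0,0,0,0],
)

```text
clock: 24.48
tcp_pos: [0.5677, 0.0345, 0.1996]
orientation: [0.002, 0.769, 0.64, -0.0]
wrist_force: [0.7, 0.0, 0.0]
finger_gap: 0.0553
grip_force: 0.0
```

```bash
python3 e.py .6045 -.0015 .080 -10.4 0; python3 - <<'E'
from h import *
im,w=cloud("wrist");hsv=cv2.cvtColor(im,cv2.COLOR_BGR2HSV)
g=(hsv[...,0]>45)&(hsv[...,0]<88)&(hsv[...,1]>90)&(abs(w[...,0]-.605)<.06)&(abs(w[...,1])<.08)
for a,b in((.095,.112),(.1,.112),(.06,.09)):
    p=w[g&(w[...,2]>a)&(w[...,2]<b)]
    if len(p)>9: print(a,len(p),p.mean(0).round(4),cv2.minAreaRect((p[:,:2]*1000).astype(np.float32)))
E
```

```text
turn [ 0.002  0.002 -0.001] then shift [-28.7  42.7 119.6] [0.5677 0.0345 0.1996] [-0.08  0.31 -0.04  1.22 -0.    1.67] 24.475
0.095 1374 [0.6029 0.0008 0.1018] ((602.3927612304688, -2.2628650665283203), (61.16759490966797, 15.666532516479492), 80.37803649902344)
0.1 1016 [ 6.027e-01 -5.000e-04  1.033e-01] ((602.4088134765625, -2.1049041748046875), (47.156982421875, 15.613656997680664), 80.9129409790039)
0.06 341 [0.6093 0.0319 0.0833] ((603.3151245117188, 1.651519775390625), (85.75481414794922, 14.519352912902832), 78.66400909423828)
```

Call:
arm_command(
  moves=[0.3,-15,20,0,0,0,0,0.3,-14,21,0,0,0,0,0.3,0,0,40,0,0,0,0.3,0,0,40,0,0,0,0.3,0,0,38,0,0,0,-0.5,0,0,0,0,0,0,-0.8,0,0,0,0,0,0,-1,0,0,0,0,0,0],
)

```text
clock: 25.52
tcp_pos: [0.6051, 0.0009, 0.0842]
orientation: [0.003, 0.767, 0.641, 0.002]
wrist_force: [2.9, 0.4, -1.1]
finger_gap: 0.0153
grip_force: 38.7
```

Call:
arm_command(
  moves=[-1,0,0,0,0,0,0,-1,0,0,0,0,0,0,-1,0,0,0,0,0,0,-1,0,0,0,0,0,0],
)

```text
clock: 26.02
tcp_pos: [0.6047, 0.0007, 0.0836]
orientation: [0.003, 0.768, 0.641, 0.002]
wrist_force: [4.2, 1.8, 6.6]
finger_gap: 0.0154
grip_force: 41.1
```

Call:
arm_command(
  moves=[-1,0,0,-20,0,0,0,-1,0,0,-40,0,0,0,-1,0,0,-40,0,0,0,-1,0,0,-30,0,0,0,-1,-20,0,0,0,0,-0.15,-1,-20,0,0,0,0,-0.15,-1,-20,0,0,0,0,-0.143,-1,0,0,0,0,0,0],
)

```text
clock: 27.02
tcp_pos: [0.5992, -0.0595, 0.2109]
orientation: [-0.0, 0.609, 0.793, -0.001]
wrist_force: [-0.2, -0.2, -1.3]
finger_gap: 0.0154
grip_force: 40.9
```

```bash
python3 e.py .5745 -.286 .21 15 0
```

```text
turn [-0.002  0.001 -0.001] then shift [-212.4  -82.4    0.9] [ 0.5992 -0.0595  0.2109] [-0.23  0.37  0.08  1.28 -0.    1.08] 27.025
```

Call:
arm_command(
  moves=[-1,-42,-16,0,0,0,0,-1,-42,-16,0,0,0,0,-1,-42,-16,0,0,0,0,-1,-43,-17,0,0,0,0,-1,-43,-17,0,0,0,0,-1,0,0,40,0,0,0,-1,0,0,40,0,0,0,-1,0,0,25,0,0,0],
)

```text
clock: 28.02
tcp_pos: [0.575, -0.283, 0.1044]
orientation: [-0.001, 0.609, 0.793, -0.001]
wrist_force: [-0.3, -0.2, -1.0]
finger_gap: 0.0149
grip_force: 40.9
```

Call:
arm_command(
  moves=[-1,0,0,15,0,0,0,-1,0,0,0,0,0,0],
)

```text
clock: 28.28
tcp_pos: [0.5761, -0.2837, 0.0912]
orientation: [-0.0, 0.608, 0.794, -0.0]
wrist_force: [-0.3, -0.2, 0.1]
finger_gap: 0.015
grip_force: 40.9
```

```bash
python3 e.py .5745 -.286 .0806 15 0;  python3 -c "
from h import *
im,w=cloud('side'); cv2.imwrite('pics/r1.png',cv2.resize(im[150:300,200:400],None,fx=4,fy=4,interpolation=2))"
```

```text
turn [-0.001  0.     0.001] then shift [-1.8 -2.1 10.6] [ 0.5761 -0.2837  0.0912] [-0.58  0.51 -0.    1.06 -0.    0.73] 28.275
```

View pics/r1.png

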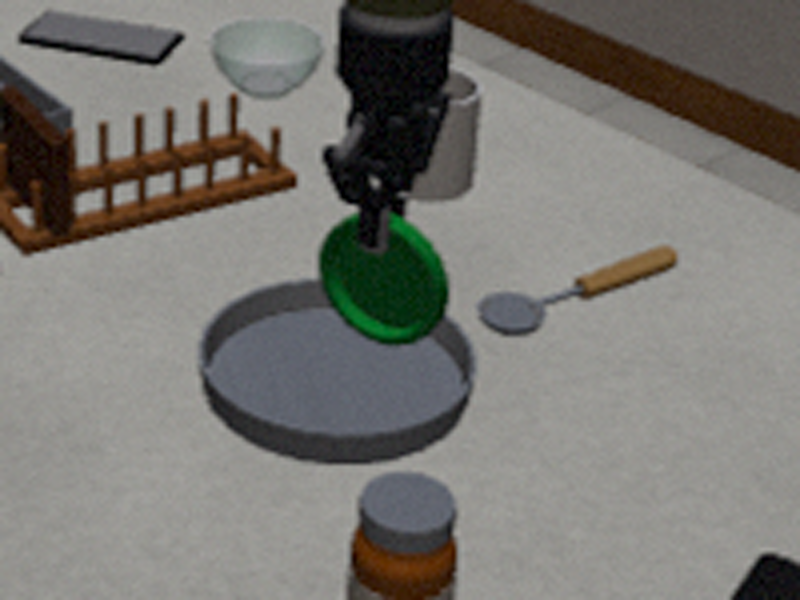

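The round lid, at crop (385,280), hangs over the tin with its hollow toward the robot. The board is still in its slot at (35,170). I lower it to contact.

Call:
arm_command(
  moves=[-1,0,0,5,0,0,0,-1,0,0,3,0,0,0,-1,0,0,1,0,0,0,-1,0,0,1,0,0,0,-1,0,0,0,0,0,0],
)

```text
clock: 28.95
tcp_pos: [0.577, -0.2848, 0.0824]
orientation: [0.001, 0.608, 0.794, -0.0]
wrist_force: [0.0, -0.3, -0.8]
finger_gap: 0.0151
grip_force: 40.9
```

Call:
arm_command(
  moves=[-1,0,0,1,0,0,0,-1,0,0,1,0,0,0,-1,0,0,1,0,0,0,-1,0,0,0,0,0,0],
)

```text
clock: 29.45
tcp_pos: [0.5774, -0.2851, 0.0812]
orientation: [0.002, 0.608, 0.794, -0.0]
wrist_force: [-2.0, 1.0, 9.0]
finger_gap: 0.0155
grip_force: 41.6
```

Call:
arm_command(
  moves=[-1,0,-7.7,-1.4,-0.1,0,0,-1,0,-7.7,-0.4,-0.1,0,0,-1,0,-7.7,-0.4,-0.1,0,0,-1,0,-7.7,-0.4,-0.1,0,0,-1,0,-7.7,-0.4,-0.1,0,0,-1,0,-7.7,-0.4,-0.1,0,0,-1,0,0,0,0,0,0],
)

```text
clock: 30.32
tcp_pos: [0.5326, -0.2972, 0.0713]
orientation: [0.181, 0.581, 0.758, 0.235]
wrist_force: [-0.6, 0.6, 1.8]
finger_gap: 0.0151
grip_force: 40.9
```

```bash
python3 e.py .5 -.3 .06 15 1.0
```

```text
turn [-0.398  0.002  0.001] then shift [  5.8 -26.9 -21. ] [ 0.5326 -0.2972  0.0713] [-0.91  0.29 -0.57  0.44  0.55  0.48] 30.325
```

Call:
arm_command(
  moves=[-1,0,-7.7,-0.4,-0.1,0,0,-1,0,-7.7,-0.4,-0.1,0,0,-1,0,-7.7,-0.4,-0.1,0,0,-1,0,0,0,0,0,0],
)

```text
clock: 30.82
tcp_pos: [0.5158, -0.302, 0.0571]
orientation: [0.266, 0.547, 0.714, 0.345]
wrist_force: [-0.1, 0.3, 2.2]
finger_gap: 0.0152
grip_force: 41.4
```

```bash
python3 e.py .5 -.3 .06 15 1.0
```

```text
turn [-0.098  0.     0.002] then shift [  6.1  -5.5 -13.9] [ 0.5158 -0.302   0.0571] [-1.07  0.36 -0.74  0.18  0.87  0.37] 30.825
```

Tilt is 0.9 rad with the lower edge on the floor. Releasing and withdrawing.

Call:
arm_command(
  moves=[-0.5,0,0,0,0,0,0,-0.3,0,0,0,0,0,0,-0.3,0,0,0,0,0,0,-0.3,0,0,-15,0,0,0,-0.3,0,0,-20,0,0,0,-0.3,0,0,-25,0,0,0,-0.3,0,10,-25,0,0,0,-0.3,0,20,-20,0,0,0],
)

```text
clock: 31.82
tcp_pos: [0.454, -0.3176, 0.1467]
orientation: [0.265, 0.547, 0.715, 0.345]
wrist_force: [1.1, -0.7, 0.6]
finger_gap: 0.0299
grip_force: 0.0
```

Call:
arm_command(
  moves=[-0.3,0,25,0,0.1,0,0,-0.3,0,25,0,0.1,0,0,-0.3,0,25,0,0.1,0,0],
)

```text
clock: 32.2
tcp_pos: [0.5052, -0.3039, 0.2014]
orientation: [0.181, 0.581, 0.759, 0.233]
wrist_force: [-0.5, -0.9, -0.6]
finger_gap: 0.0297
grip_force: 0.0
```

```bash
python3 d.py p3; python3 f.py | awk '{print $1,$2,$3,$4}'; python3 -c "
from h import *
a=cv2.imread('pics/p3_scene.png'); cv2.imwrite('pics/p3c.png',cv2.resize(a[60:310,130:410],None,fx=2.4,fy=2.4,interpolation=2))"
```

```text
scene [ 302  109   56   47 1320] ((525.771484375, 286.1592102050781), (112.51705169677734, 218.13876342773438), 7.6616082191467285) z [0.0135 0.0197 0.0225] intin [0.0044 0.0115]
scene [163 219  37  34 983] ((524.1475219726562, -305.6627502441406), (96.45800018310547, 96.00206756591797), 45.871253967285156) z [0.016  0.0201 0.0227] intin [ 0.0492 -0.5786]
side [150 157  49  28 768] ((523.8768920898438, 301.2564697265625), (124.7701187133789, 234.48548889160156), 0.12495630234479904) z [0.0079 0.0197 0.0226] intin [0.0013 0.0264]
side [266 232  36  25 717] ((523.137939453125, -304.99755859375), (101.01092529296875, 96.54228210449219), 33.113197326660156) z [0.009  0.0197 0.0225] intin [ 0.0481 -0.578 ]
32.3 [ 0.5086 -0.3043  0.2046] [0.1844 0.5773 0.7605 0.2333] [-0.9549  0.1293 -0.4009  0.8003  0.5595  0.4129]
-90 [-28. 55.] [None,
-80 [-33. 54.] [None,
-70 [-33. 56.] [None,
-60 [-31. 58.] [None,
-50 [-31. 57.] [None,
-40 [-32. 60.] [None,
-30 [-31. 58.] [None,
-20 [-30. 61.] [None,
-10 [-28. 61.] [None,
0 [-27. 58.] [None,
10 [-45. 12.] [None,
20 [-57. 35.] [None,
30 [-56. 34.] [None,
40 [-56. 34.] [None,
50 [-56. 33.] [None,
60 [-54. 34.] [None,
70 [-56. 34.] [None,
80 [-56. 33.] [None,
90 [-55. 32.] [None,
100 [-56. 33.] [None,
110 [-55. 27.] [None,
```

View pics/p3c.png

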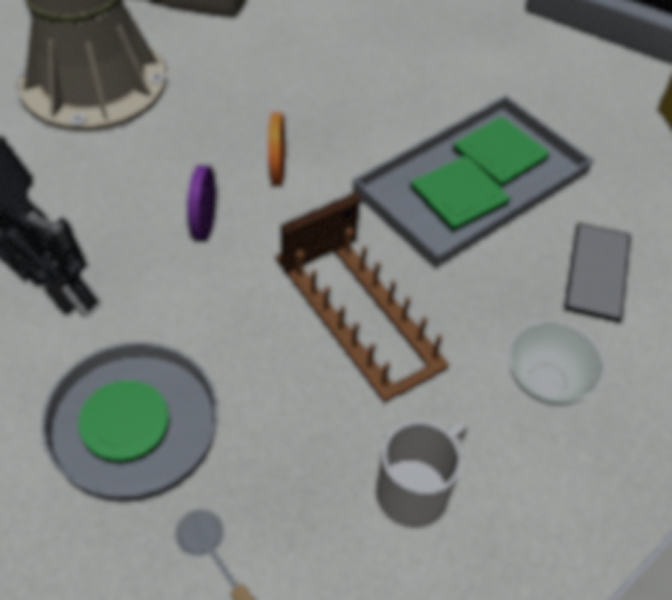

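All three lids lie flat, the round one at crop (124,420) and the squares at (458,192) and (502,150). The board and bystanders are unmoved and the gripper is clear, so I'm handing in.

```bash
python3 -c "
from workcell import *
print(hand_in())"
```

```text
the job is handed in; nothing more can be done
None
```

I handed the job in at about 32 s: both square lids lie flat and rim down side by side in the oblong tin, and the round lid lies flat and rim down in the round tin. One square lid first came down on the edge of the other and had to be pushed off; the last pictures showed the board and bystanders in place, and no verdict came back.

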